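# Prop the paint shelf and fill its empty pockets

## Robot

A 6-joint arm with a two-finger parallel gripper is mounted at the origin on the work surface. World frame = base frame: x ahead of the robot, y to its left, z up, the work surface at z = 0. Lengths are in mm, angles in rad, forces in N, time in s.
With the tool pointing down it reaches from about 350 to 775 mm from the base axis. Payload 7.3 kg.
Tool frame: the origin (TCP) lies midway between the tips of the shut fingers; the grasp point (between the pads) lies 19 mm behind it; z points along the fingers, y is the line along which they close (so a half turn about z gives the same grasp; the last joint's range is limited). The gripper opens to 92 mm and grips with 3 to 60 N. Pads are 19 mm wide; open, the fingers measure 130 mm over their backs; the gripper's body (75 mm by 190 mm) begins 47 mm behind the grasp point.
Start: joints at [1.024, 0.342, 1.524, -0, 1.275, -0.146], TCP at [204.819, 483.419, 226.741] pointing down, gripper open.
Joint ranges: [-2.53, 2.53], [-0.77, 2.02], [0.04, 2.7], [-1, 4.14], [0.28, 2.66], [-3.11, 3.11]. Speed limits (rad/s): [2.57, 2.57, 3.14, 3.14, 3.14, 3.14].

## Interface

Orientations are given as [roll, pitch, yaw] about the fixed x, y, z axes, in that order (R = Rz(yaw) Ry(pitch) Rx(roll)).
In Python, from plant import get_obs, capture, camera_model, close_job, search_frame, regions_of, pinpoint gives the robot as it stands. The module is installed in compiled form; this text tells all that it offers.
- The arm moves only by the shell command python3 -m pendant 'ROWS'. ROWS is JSON, one flat list of numbers, 7 for each row, row after row: the shift along the tool's x, y, z in units of 30 mm (1.0 is 30 mm), then the turn, a rotation vector about the tool's x, y, z in units of 4 degrees (1.0 is 4 degrees), then the closure, from -1 (fully open) to 1 (shut), so that 0 is half open. In form: [dx, dy, dz, wx, wy, wz, gripper, dx, dy, dz, wx, wy, wz, gripper, ...]. A call has 1 to 12 rows; each row shifts and turns the commanded pose from where the row before left it, along the tool's axes as they then stand; what a row does not reach is not made up. A row lasts 1/10 s, in which the tool goes at most 50 mm and 8.59 degrees, less where a joint would pass 70% of its speed; a pose out of reach is approached as far as the arm can. A call with a number of a shift or a turn outside -1 to 1 is refused whole. A call with a gripper value outside its range is refused whole. The fingers move at their own pace and stop on an object; the grip force is fixed at half the most. Time passes only in rows, so rows that do not move let the fingers close. It gives the time, the measured TCP pose, the force, the opening and the grip force at its end, in the units of the state.
- get_obs(): the state, without advancing time (a new reading comes with each control period).
- capture(name): name is "scene" or "top" or "wrist"; returns the picture (420x560x3 uint8, red, green, blue); there is no depth.
- camera_model(name): a dict with "fov_y" (degrees; the focal length in pixels is half the picture's height over the tangent of half this angle, whatever the lens; pixels are square), "cx", "cy" (the principal point, pixels), "D" ([k1, k2, p1, p2, k3] as OpenCV has them; the pictures are not rectified), "pose" (4x4, takes a point from camera to world coordinates). Camera axes: x right, y up, looking along -z (the intrinsics and any distortion apply to the point x, -y, -z); pixel columns grow to the right and rows downward; lengths in mm; the calibration is good to about 2 mm. A picture is of the moment at which its call begins: read the wrist's pose just before it. camera_model takes no time and is no camera call; for the wrist camera it gives the pose at the moment of the call.
- close_job(): hands the job in; it is judged then, once.
Trained networks look in the newest picture that a camera, given by its name, has taken for a name from the list of things; names that differ only in an ending like _2 or _b are one class to them, and where a whole thing is asked for, a point or a joint stands for the part that bears it (a point fixed in the world has none). Each returns a list of dicts, best first, with "score" (0 to 1); they miss things now and then, are a little off and sometimes report something else, mostly with a low value. They report only what shows in the picture. A call takes as long as a camera call. They do not tell look-alikes from the thing itself.
- search_frame(camera, thing): "location" ([column, row] in pixels, amid what is visible of it).
- regions_of(camera, thing): "pixels" (420x560 bool, what is visible of it) and "location" ([column, row] in pixels, amid what is visible of it).
- pinpoint(camera, thing): "location" ([column, row] in pixels: a listed point, or the origin of a listed thing).
The state is a dict: "time": time; "joint_positions": joint angles; "dq": joint speeds; "tau": joint torques, N m; "tool_pos": TCP position; "tcp_rot": TCP orientation; "contact_force": force on the tool from outside, world axes, zero at the start; "moment": the same for the moment, N m; "grip_width": finger opening in mm; "finger_force": force on a finger pad.
Only numpy, scipy, OpenCV 4.12 (cv2) and the standard library are available. Lean on these libraries where they do the work, as an engineer would, in place of code of your own. Each camera call takes 0.05 s, during which the arm holds its last target. There are 200 camera calls.

## Task

First steady the overhanging paint shelf: wind the crank on its blue gear box clockwise (seen from above) until the leg's rubber foot presses firmly on the yellow pad and the crank has clearly become harder to turn, but do not strain it. Then stand the two spare paint pots from the table upright in the shelf's two empty pockets, one in each, leaving the pots already there in their pockets and the other things on the table alone.

Things in the scene. Friction and masses are not known exactly. Their poses are not given: they have to be found in the camera images.
- stand: Fixed plywood shelf on a grey post at its +y end, overhanging towards its own -y end. Origin on the table under the middle of the deck. Deck 130 mm (x) by 400 mm (y), 15 mm thick, top 100 mm above the table. On it a row along y of four square pockets (light wood walls 4 mm thick, 15 mm high). At the -y end stands a blue gear box 56 mm square, up to 150 mm above the table, with the crank on top. Place and yaw vary.
- pocket0 (a point): Centre of the felt floor (100 mm above the table) of the pocket nearest the crank, at stand (0, -70 mm). Pocket inside 52 mm (stand x) by 56 mm (stand y), 15 mm deep. Axes as the stand's. Two of the four pockets hold a pot at the start, two are empty; which ones varies.
- pocket1 (a point): The same for the second pocket, stand (0, -10 mm).
- pocket2 (a point): The same for the third pocket, stand (0, 50 mm).
- pocket3 (a point): The same for the fourth pocket, farthest from the crank, stand (0, 110 mm).
- crank_axis (a point): Point on the crank's fixed upright axis at stand (0, -165 mm), 195 mm above the table, 3.5 mm below the height of knob_grip. Running free the crank needs a steady 3.6 N at the knob (0.2 Nm of friction). Once the foot bears, this climbs by 2 N per 25 degrees: 7 to 12 N (45 to 100 degrees past contact) is firm, 16 N and more (150 degrees past) is forcing it. Past about 45 degrees the standing crank pushes back: 2 N more per 25 degrees.
- knob_grip (a point): Middle of the crank's upright black knob, a round grip 20 mm in diameter and 40 mm high (176 to 216 mm above the table) that spins freely on its pin. It circles the crank axis at 55 mm radius; a flat steel arm 16 mm wide lies under it. Nothing stands near it as high as its lower end except the crank itself.
- crank (a joint): Crank angle, rad, growing clockwise seen from above; at 0 the knob lies in the stand's +x direction from the axis. One turn (6.28) lowers the leg by 20 mm. Between 0.8 and 1.9 turns are needed from the start, depending on how far down the foot stands. It stays where it is left; wound past 45 degrees of contact, it backs off to there when let go, and stays firm.
- foot_bottom (a point): Centre of the underside of the leg's round black rubber foot (body shoe), 48 mm in diameter, on the crank axis beneath the deck. It rises into the leg against a spring, 25 N per mm, once it bears.
- shoe: The rubber foot itself, origin at the middle of its underside.
- pad: Fixed yellow pad, 80 mm square and 12 mm thick, on the table under the foot. Origin at its underside; the foot bears on its top.
- pot_red: Closed round paint pot, red with white lid, 44 mm in diameter, 65 mm high, about 0.09 kg, straight sides. Origin at the middle of its underside. Stands in a pocket at the start and belongs there.
- pot_green: The same in green. Stands in a pocket at the start and belongs there.
- pot_yellow: The same in yellow: a spare, standing on the table beyond the shelf's post end.
- pot_blue: The same in blue: a spare, standing on the table beyond the shelf's post end.
- mug: Red mug, 80 mm wide and 90 mm high, a bystander.
- bowl: White bowl, 110 mm wide and 40 mm high, a bystander.
- tissue_box: Yellow tissue box 115 x 230 x 55 mm, a bystander.
- eraser: White eraser 45 x 22 x 13 mm, a bystander.
- glue: White glue bottle, 36 mm wide and 90 mm high, a bystander.
- water_jar: Glass jar with blue lid, 60 mm wide and 90 mm high, a bystander.
There are look-alikes about, which are no part of the job. Leave any brown or pink look-alike of the pot_red alone.

How it is judged:
By the outcome, as a careful person would: the job done as asked, in the order asked, and still so for the second after the job is handed in, with the robot touching nothing.
It also fails if it takes over 72 s, if anything falls off the work surface, if the arm or the gripper's body presses on something with over 40 N, if the wrist force passes 120 N, or if a joint passes its speed limit or range.

## Working session

There is one attempt and no reset: what is moved stays moved. The work goes in short steps, Python scripts to look and compute and a shell command to move; the robot and the scene stay as the last step left them, time stands still between calls to the robot, and variables do not carry over. Pictures are saved under pics/ and viewed, at most 10 in all, crops included, and the job is handed in when it is done.

```bash
ls; mkdir -p pics; python3 - <<'E'
from plant import *
import cv2,numpy as np
o=get_obs();print({k:np.round(v,3).tolist() for k,v in o.items()})
a=capture("top");b=capture("scene")
cv2.imwrite("pics/top.png",a[:,:,::-1]);cv2.imwrite("pics/scene.png",b[:,:,::-1])
for n in("top","scene","wrist"):
    m=camera_model(n);print(n,m["fov_y"],m["cx"],m["cy"],m["D"],np.round(m["pose"],3).tolist())
for n in("top","scene"):
  for t in("pocket0","pocket1","pocket2","pocket3","crank_axis","knob_grip","foot_bottom","pad","stand","pot_yellow","pot_blue","pot_red","pot_green"):
    print(n,t,[(np.round(r["location"]).tolist(),round(r["score"],2)) for r in pinpoint(n,t)][:4])
E
```

```text
pics
{'time': 0.0, 'joint_positions': [1.024, 0.343, 1.525, 0.0, 1.275, -0.146], 'dq': [-0.002, -0.001, -0.0, -0.003, 0.0, 0.002], 'tau': [0.001, -43.126, -24.422, 0.072, 0.056, -0.0], 'tool_pos': [204.594, 483.054, 226.056], 'tcp_rot': [-3.14, -0.0, 2.741], 'contact_force': [0.269, 0.324, 0.003], 'moment': [-0.039, 0.039, 0.033], 'finger_force': 0.0, 'grip_width': 91.962}
top 46.85917693861652 278.4463514975617 209.41521904361937 [0.05152753 0.         0.         0.         0.        ] [[-0.029, 0.988, -0.151, 362.913], [-1.0, -0.028, 0.003, 6.103], [-0.002, 0.151, 0.989, 1591.21], [0.0, 0.0, 0.0, 1.0]]
scene 53.91560491559634 273.3132960485588 212.4674510151189 [-0.12319876  0.          0.          0.          0.        ] [[-0.826, -0.392, 0.405, 981.886], [0.564, -0.593, 0.575, 601.501], [0.015, 0.703, 0.711, 882.21], [0.0, 0.0, 0.0, 1.0]]
wrist 63.82089830547749 277.77138197582434 211.12688743866337 [-0.0469809  0.         0.         0.         0.       ] [[0.391, -0.876, -0.284, 127.18], [0.92, 0.372, 0.121, 515.728], [-0.0, -0.308, 0.951, 384.256], [0.0, 0.0, 0.0, 1.0]]
top poc
[... 1034 characters left out ...]
1), ([246.0, 187.0], 0.6)]
scene pocket2 [([292.0, 225.0], 0.78), ([272.0, 214.0], 0.76), ([256.0, 201.0], 0.71), ([246.0, 187.0], 0.6)]
scene pocket3 [([292.0, 225.0], 0.78), ([272.0, 214.0], 0.76), ([256.0, 201.0], 0.71), ([246.0, 187.0], 0.6)]
scene crank_axis [([315.0, 332.0], 0.69), ([220.0, 151.0], 0.56)]
scene knob_grip [([233.0, 156.0], 0.41)]
scene foot_bottom [([233.0, 156.0], 0.68)]
scene pad [([229.0, 198.0], 0.7)]
scene stand [([258.0, 224.0], 0.87)]
scene pot_yellow [([394.0, 315.0], 0.86)]
scene pot_blue [([318.0, 333.0], 0.82)]
scene pot_red [([258.0, 202.0], 0.8), ([316.0, 206.0], 0.71), ([290.0, 192.0], 0.69), ([283.0, 175.0], 0.59)]
scene pot_green [([244.0, 192.0], 0.55)]
```

View pics/top.png

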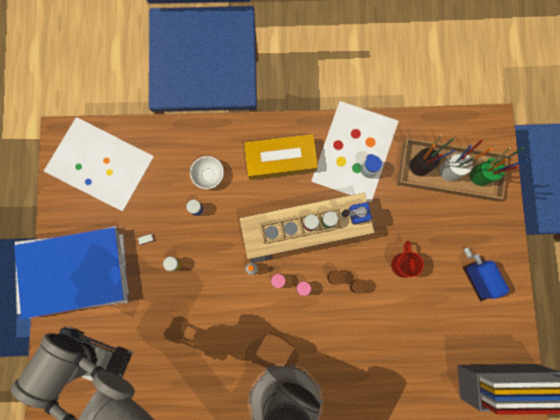

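View pics/scene.png

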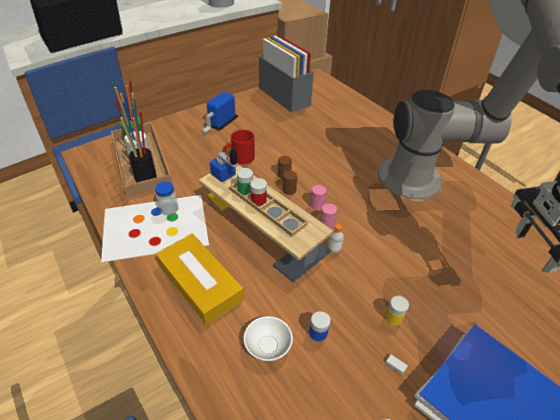

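```bash
cat > h.py <<'E'
from plant import *
import cv2,numpy as np
from scipy.optimize import least_squares
def project(n,P,m=None):
    m=m or camera_model(n); T=np.linalg.inv(m["pose"])
    P=np.atleast_2d(P); q=P@T[:3,:3].T+T[:3,3]; q=q*[1,-1,-1]
    f=210/np.tan(np.radians(m["fov_y"]/2))
    K=np.array([[f,0,m["cx"]],[0,f,m["cy"]],[0,0,1]])
    return cv2.projectPoints(q,np.zeros(3),np.zeros(3),K,np.array(m["D"]))[0][:,0]
def at_z(n,px,z,m=None):
    m=m or camera_model(n); f=210/np.tan(np.radians(m["fov_y"]/2))
    K=np.array([[f,0,m["cx"]],[0,f,m["cy"]],[0,0,1]])
    u=cv2.undistortPoints(np.array([[px]],float),K,np.array(m["D"]))[0,0]
    d=m["pose"][:3,:3]@[u[0],-u[1],-1]; o=m["pose"][:3,3]
    return o+d*(z-o[2])/d[2]
def S(st,p): # stand (x,y,yaw) -> world
    c,s=np.cos(st[2]),np.sin(st[2]); return np.array([st[0]+c*p[0]-s*p[1],st[1]+s*p[0]+c*p[1],p[2]])
E
python3 - <<'E'
from h import *
tp=[(365,213)],[(270,230),(292,228),(307,226),(327,220)]
for n,pk,ax in(("top",[(327,220),(307,226),(292,228),(270,230)],(365,213)),("scene",[(246,187),(256,201),(272,214),(292,225)],(220,151))):
    print(n,[at_z(n,p,100)[:2].round() for p in pk],at_z(n,ax,195)[:2].round())
for p,q in(((177,263),(394,315)),((194,207),(318,333))): print(at_z("top",p,0).round(),at_z("scene",q,0).round())
print("knob",at_z("top",(348,212),198.5).round(),at_z("scene",(233,156),198.5).round())
E
```

```text
top [array([ 553., -148.]), array([536., -85.]), array([532., -38.]), array([527.,  30.])] [ 559. -249.]
scene [array([ 543., -157.]), array([551., -93.]), array([542., -28.]), array([521.,  34.])] [ 579. -231.]
[439. 337.   0.] [431. 346.   0.]
[622. 282.   0.] [617. 277.   0.]
knob [ 563. -199.  198.] [ 562. -188.  198.]
```

The top and scene views show the stand's deck at y ≈ +50 to −250. Green is in pocket0 and red in pocket1, so pockets 2 and 3 are empty. The yellow pot (top 170,264) and blue pot (top 194,207) are on the +y side. I'll move over the shelf and turn the tool square to it.

```bash
python3 -m pendant '[-0.78,-0.63,-0.15,0,0,1,-1, -0.82,-0.57,-0.15,0,0,1,-1, -0.86,-0.52,-0.15,0,0,1,-1, -0.89,-0.45,-0.15,0,0,1,-1, -0.92,-0.39,-0.15,0,0,1,-1, -0.95,-0.33,-0.15,0,0,1,-1, -0.97,-0.26,-0.15,0,0,1,-1, -0.98,-0.19,-0.15,0,0,1,-1, -0.99,-0.12,-0.15,0,0,1,-1, -1,-0.05,-0.15,0,0,1,-1, -1,0.02,-0.15,0,0,1,-1, -1,0.09,-0.15,0,0,1,-1]'
python3 -m pendant '[-0.99,0.16,-0.15,0,0,1,-1, -0.97,0.22,-0.15,0,0,1,-1, -0.96,0.29,-0.15,0,0,1,-1, -0.93,0.36,-0.15,0,0,0,-1, -0.93,0.36,-0.15,0,0,0,-1, -0.93,0.36,-0.15,0,0,0,-1, -0.93,0.36,-0.15,0,0,0,-1, -0.93,0.36,-0.15,0,0,0,-1, -0.93,0.36,-0.15,0,0,0,-1, -0.93,0.36,-0.15,0,0,0,-1, -0.93,0.36,-0.15,0,0,0,-1, 0,0,0,0,0,0,-1]'
python3 - <<'E'
from h import *
m=camera_model("wrist");a=capture("wrist");cv2.imwrite("pics/w1.png",a[:,:,::-1])
np.save("m1.npy",m,allow_pickle=True)
for t,z in(("pocket0",100),("crank_axis",195),("knob_grip",198.5),("pad",0),("foot_bottom",12)):
  print(t,[(np.round(r["location"],1).tolist(),round(r["score"],2),at_z("wrist",r["location"],z,m)[:2].round(1).tolist()) for r in pinpoint("wrist",t)][:5])
E
```

```text
time: 2.6
tool_pos: [374.9, 164.4, 281.1]
tcp_rot: [3.141, -0.0, 1.9]
contact_force: [0.2, -0.1, 0.2]
grip_width: 91.8
finger_force: 0.0
time: 3.8
tool_pos: [531.0, -128.0, 329.8]
tcp_rot: [3.141, 0.001, 1.691]
contact_force: [-0.1, -0.1, -0.1]
grip_width: 91.8
finger_force: 0.0
pocket0 [([285.4, 30.7], 0.79, [520.5, 27.8]), ([297.6, 264.4], 0.71, [569.6, -237.5]), ([289.4, 92.4], 0.68, [532.5, -32.8])]
crank_axis [([299.4, 312.6], 0.66, [566.9, -244.1])]
knob_grip [([299.4, 265.0], 0.95, [558.9, -189.0])]
pad []
foot_bottom []
```

View pics/w1.png

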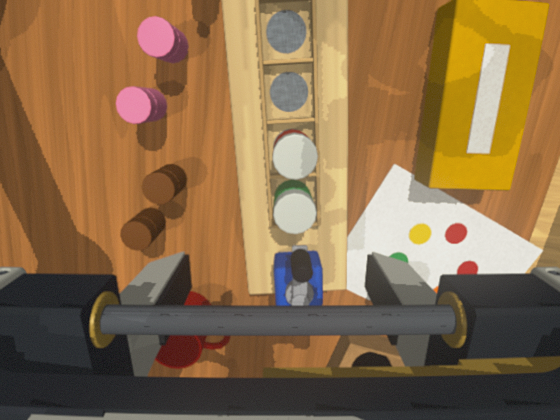

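The wrist view shows the empty pockets at rows 31 and 92. The white lids of red (295,156) and green (294,212) sit between them and the crank, with the knob at (299,265) and the axis at (299,312). The stand yaw is ≈ 0.168 and the knob lies in the stand's +y direction (θ ≈ −90°). Next I'll go down onto the knob and grip it.

```bash
python3 -m pendant '[0,0,0.4,0,0,-0.69,-1, -0.434,0.109,0.9,0,0,0,-1, -0.434,0.109,0.9,0,0,0,-1, -0.434,0.109,0.9,0,0,0,-1, -0.434,0.109,0.9,0,0,0,-1, -0.434,0.109,0.9,0,0,0,-1, 0,0,0,0,0,0,-1,0,0,0,0,0,0,-1]'
python3 - <<'E'
from h import *
m=camera_model("wrist");a=capture("wrist");cv2.imwrite("pics/w2.png",a[:,:,::-1])
o=get_obs();print(o["tool_pos"],o["tcp_rot"],project("wrist",[[558,-189.5,198.5]],m))
for t,z in(("pocket0",100),("crank_axis",195),("knob_grip",198.5),):
  print(t,[(np.round(r["location"],1).tolist(),round(r["score"],2),at_z("wrist",r["location"],z,m)[:2].round(1).tolist()) for r in pinpoint("wrist",t)][:5])
E
```

```text
time: 4.9
tool_pos: [556.9, -185.6, 183.7]
tcp_rot: [-3.141, -0.001, 1.742]
contact_force: [0.2, 0.0, 0.3]
grip_width: 91.8
finger_force: 0.0
[ 557.38217124 -185.69311331  184.70661816] [3.14014357e+00 6.49769951e-04 1.74235943e+00] [[279.24991791 292.16924236]]
pocket0 []
crank_axis [([281.9, 378.0], 0.92, [569.1, -245.0])]
knob_grip [([282.0, 293.4], 0.84, [559.4, -189.9])]
```

View pics/w2.png

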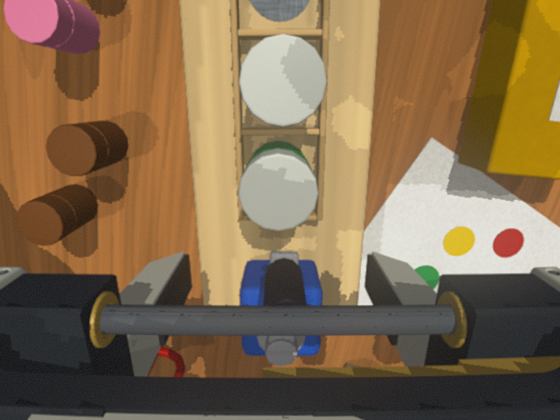

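The knob is at (282,293), centred between the fingers, so I'll make a small correction and close.

```bash
python3 -m pendant '[-0.15,0.04,0,0,0,0,-1, 0,0,0,0,0,0,1, 0,0,0,0,0,0,1, 0,0,0,0,0,0,1, 0,0,0,0,0,0,1, 0,0,0,0,0,0,1, 0,0,0,0,0,0,1, 0,0,0,0,0,0,1]'; python3 -c "
from h import *
r,p=np.array([5.]),0
a=90-15*np.arange(13)
x=np.cos(np.radians(a))*55;y=np.sin(np.radians(a))*55
print(np.c_[np.diff(y)/30,np.diff(x)/30].round(2).tolist())"
```

```text
time: 5.9
tool_pos: [559.0, -190.6, 183.2]
tcp_rot: [3.142, -0.0, 1.742]
contact_force: [0.0, -0.8, -0.1]
grip_width: 40.2
finger_force: 0.0
[[-0.06, 0.47], [-0.18, 0.44], [-0.29, 0.38], [-0.38, 0.29], [-0.44, 0.18], [-0.47, 0.06], [-0.47, -0.06], [-0.44, -0.18], [-0.38, -0.29], [-0.29, -0.38], [-0.18, -0.44], [-0.06, -0.47]]
```

```bash
python3 -m pendant '[0,0,0,0,0,0,1, 0,0,0,0,0,0,1, 0,0,0,0,0,0,1, 0,0,0,0,0,0,1, 0,0,0,0,0,0,1, -0.06,0.47,0,0,0,0,1, -0.18,0.44,0,0,0,0,1, -0.29,0.38,0,0,0,0,1]'; cat > f.py <<'E'
from h import *
o=get_obs();f=o["contact_force"];p=o["tool_pos"];A=np.array([569,-245.]);y=1.742-np.pi/2
ex=np.array([np.cos(y),np.sin(y)]);ey=np.array([-ex[1],ex[0]])
d=p[:2]-A;s=np.array([d@ex,d@ey]);a=np.arctan2(s[1],s[0]);t=np.array([np.sin(a),-np.cos(a)]);r=np.array([np.cos(a),np.sin(a)])
F=np.array([f[:2]@ex,f[:2]@ey])
print("theta",round(-np.degrees(a),1),"r",np.hypot(*s).round(1),"stand",s.round(1),"Ftan(resist)",round(-F@t,2),"Frad",round(F@r,2),"fz",round(f[2],2),"grip",o["grip_width"],o["finger_force"])
E
python3 f.py
```

```text
time: 6.7
tool_pos: [599.1, -198.5, 183.2]
tcp_rot: [-3.139, -0.002, 1.743]
contact_force: [-3.7, 1.0, 1.3]
grip_width: 19.4
finger_force: 30.0
theta -47.3 r 55.4 stand [37.6 40.7] Ftan(resist) 3.68 Frad -1.22 fz 1.34 grip 19.3587721273826 29.999825108097866
```

```bash
python3 -m pendant '[-0.38,0.29,0,0,0,0,1, -0.44,0.18,0,0,0,0,1, -0.47,0.06,0,0,0,0,1, -0.47,-0.06,0,0,0,0,1, -0.44,-0.18,0,0,0,0,1, -0.38,-0.29,0,0,0,0,1, -0.29,-0.38,0,0,0,0,1, -0.18,-0.44,0,0,0,0,1, -0.06,-0.47,0,0,0,0,1, 0.06,-0.47,0,0,0,0,1, 0.18,-0.44,0,0,0,0,1, 0.29,-0.38,0,0,0,0,1]';python3 f.py
```

```text
time: 7.9
tool_pos: [536.7, -289.3, 183.3]
tcp_rot: [3.14, 0.0, 1.741]
contact_force: [7.9, 2.5, -2.8]
grip_width: 19.2
finger_force: 30.0
theta 135.9 r 54.8 stand [-39.4 -38.1] Ftan(resist) 4.86 Frad -6.69 fz -2.75 grip 19.171896564928417 29.997348945471458
```

```bash
python3 -m pendant '[0.41,-0.26,0,0,0,0,1, 0.44,-0.18,0,0,0,0,1, 0.47,-0.06,0,0,0,0,1, 0.47,0.06,0,0,0,0,1]';python3 f.py; python3 -m pendant '[0,0,0,0,0,0,1]';python3 f.py
```

```text
time: 8.3
tool_pos: [514.3, -238.5, 183.3]
tcp_rot: [3.142, 0.001, 1.741]
contact_force: [6.3, -6.0, -4.6]
grip_width: 19.1
finger_force: 30.0
theta -163.4 r 55.1 stand [-52.8  15.7] Ftan(resist) 5.18 Frad -6.94 fz -4.6 grip 19.07526356245808 29.995734718395397
time: 8.4
tool_pos: [514.7, -236.5, 183.2]
tcp_rot: [3.142, -0.001, 1.743]
contact_force: [2.0, 2.1, -1.3]
grip_width: 19.6
finger_force: 30.0
theta -161.3 r 55.0 stand [-52.1  17.7] Ftan(resist) -2.39 Frad -1.62 fz -1.27 grip 19.647989374144263 29.998420388437808
```

```bash
python3 -m pendant '[0.44,0.2,0,0,0,0,1, 0.37,0.3,0,0,0,0,1, 0.28,0.39,0,0,0,0,1, 0.17,0.45,0,0,0,0,1]';python3 f.py
```

```text
time: 8.8
tool_pos: [545.9, -194.6, 183.1]
tcp_rot: [-3.136, 0.0, 1.742]
contact_force: [-7.2, -7.9, 2.0]
grip_width: 19.2
finger_force: 30.0
theta -104.8 r 55.5 stand [-14.2  53.6] Ftan(resist) 9.84 Frad -4.23 fz 2.01 grip 19.229565238724792 29.999209383968264
```

```bash
python3 -m pendant '[0,0,0,0,0,0,1,0,0,0,0,0,0,1]';python3 f.py;  python3 -m pendant '[0.02,0.16,0,0,0,0,1]';python3 f.py; python3 -m pendant '[0,0.16,0,0,0,0,1]';python3 f.py;
```

```text
time: 9.0
tool_pos: [547.5, -194.0, 183.2]
tcp_rot: [-3.14, -0.001, 1.742]
contact_force: [-2.5, -0.5, 1.5]
grip_width: 19.4
finger_force: 30.0
theta -103.1 r 55.3 stand [-12.5  53.9] Ftan(resist) 2.5 Frad 0.5 fz 1.47 grip 19.444396690037866 29.999529867782257
time: 9.1
tool_pos: [550.2, -192.9, 183.1]
tcp_rot: [-3.137, -0.002, 1.742]
contact_force: [-10.8, -1.1, 5.1]
grip_width: 19.3
finger_force: 30.0
theta -100.0 r 55.3 stand [-9.7 54.5] Ftan(resist) 10.49 Frad 2.66 fz 5.11 grip 19.265756023273664 30.000662117963657
time: 9.2
tool_pos: [554.6, -191.6, 183.1]
tcp_rot: [-3.136, -0.003, 1.741]
contact_force: [-10.7, 0.7, 5.6]
grip_width: 19.4
finger_force: 30.0
theta -95.3 r 55.3 stand [-5.1 55. ] Ftan(resist) 10.19 Frad 3.5 fz 5.57 grip 19.394900045494442 30.00086383195594
```

```bash
python3 -m pendant '[0,0,0,0,0,0,1,0,0,0,0,0,0,1,0,0,0,0,0,0,1]';python3 f.py; python3 - <<'E'
from h import *
b=capture("scene");cv2.imwrite("pics/s2.png",cv2.resize(b[120:240,170:320],None,fx=5,fy=5,interpolation=3)[:,:,::-1])
for t in ("foot_bottom","pad"):print(t,[(np.round(r["location"],1).tolist(),round(r["score"],2)) for r in pinpoint("scene",t)])
print(project("scene",[[569,-245,12],[569,-245,0],[569,-245,20]]))
E
```

```text
time: 9.5
tool_pos: [555.2, -191.5, 183.1]
tcp_rot: [-3.138, -0.003, 1.742]
contact_force: [-6.7, 0.9, 4.6]
grip_width: 19.2
finger_force: 30.0
theta -94.7 r 55.3 stand [-4.5 55.1] Ftan(resist) 6.28 Frad 2.57 fz 4.58 grip 19.163922568754874 30.00051244685892
foot_bottom []
pad []
[[224.97055254 195.51934443]
 [225.2313837  198.34497653]
 [224.7950586  193.61483141]]
```

View pics/s2.png

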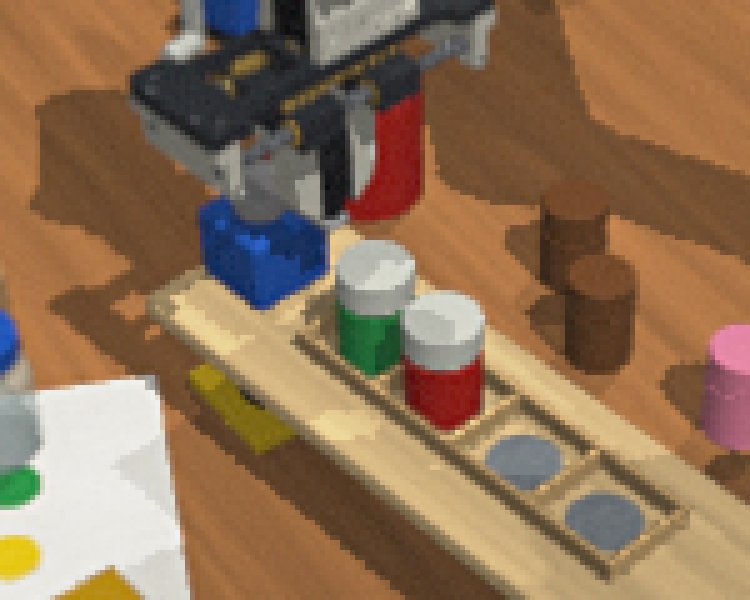

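The foot now bears on the pad (dark spot at about (220,199) in the scene view). Turning takes about 10 N, against 3.7 N when it ran free, so I'll let go and check the back-off.

```bash
python3 -m pendant '[0,0,0,0,0,0,-1,0,0,0,0,0,0,-1,0,0,0,0,0,0,-1,0,0,0,0,0,0,-1,0,0,0,0,0,0,-1,0,0,0,0,0,0,-1,0,0,0,0,0,0,-1,0,0,0,0,0,0,-1,0,0,0,0,0,0,-1,0,0,0,0,0,0,-1]'; python3 - <<'E'
from h import *
m=camera_model("wrist");a=capture("wrist")
for t,z in(("crank_axis",195),("knob_grip",198.5),):
  print(t,[(np.round(r["location"],1).tolist(),round(r["score"],2),at_z("wrist",r["location"],z,m)[:2].round(1).tolist()) for r in pinpoint("wrist",t)][:5])
E
```

```text
time: 10.65
tool_pos: [557.2, -192.0, 183.2]
tcp_rot: [3.141, -0.0, 1.742]
contact_force: [0.1, 0.3, -0.1]
grip_width: 90.6
finger_force: 0.0
crank_axis []
knob_grip [([207.6, 306.3], 0.9, [524.8, -209.5])]
```

The knob stands at θ ≈ 229°, so it backed off about 37° from 82° past contact to the expected 45°. The shelf is firm. Now I'll go to the spare pots.

```bash
python3 -m pendant '[0,-0.15,-1,0,0,0,-1, 0,0,-1,0,0,0,-1, 1,0.12,-0.6,0,0,0,-1, 1,0.12,-0.6,0,0,0,-1, 1,0.12,-0.6,0,0,0,-1, 1,0.12,-0.1,0,0,0,-1, 1,0.12,0,0,0,0,-1, 1,0.12,0,0,0,0,-1, 1,0.12,0,0,0,0,-1, 1,0.12,0,0,0,0,-1, 1,0.12,0,0,0,0,-1, 1,0.12,0,0,0,0,-1]'
python3 -m pendant '[1,0.12,0,0,0,0,-1, 1,0.12,0,0,0,0,-1, 1,0.12,0,0,0,0,-1, 1,0.12,0,0,0,0,-1,1,0.12,0,0,0,0,-1,1,0.12,0,0,0,0,-1,0,0,0,0,0,0,-1]'
python3 - <<'E'
from h import *
m=camera_model("wrist");a=capture("wrist");cv2.imwrite("pics/w3.png",a[:,:,::-1])
for t in("pot_yellow","pot_blue"):
  for r in pinpoint("wrist",t)[:3]: print(t,np.round(r["location"],1),round(r["score"],2),at_z("wrist",r["location"],0,m)[:2].round(1))
g=cv2.cvtColor(a,cv2.COLOR_RGB2HSV)
for lo,hi,t in(((22,120,60),(34,255,255),"y"),((105,120,40),(130,255,255),"b")):
  k=cv2.inRange(g,lo,hi);n,l,s,c=cv2.connectedComponentsWithStats(k)
  print(t,[(s[i].tolist()) for i in range(1,n) if s[i,4]>150])
E
```

```text
time: 12.0
tool_pos: [536.9, 110.1, 300.4]
tcp_rot: [3.141, -0.0, 1.742]
contact_force: [0.2, 0.2, 0.6]
grip_width: 92.0
finger_force: 0.0
time: 12.7
tool_pos: [526.9, 293.2, 299.8]
tcp_rot: [-3.141, -0.001, 1.746]
contact_force: [0.3, 0.0, -0.8]
grip_width: 91.9
finger_force: 0.0
pot_yellow [217.6 112.9] 0.57 [436.9 349.9]
pot_blue [339.6 189.3] 0.81 [617.7 276.9]
y [[362, 335, 40, 33, 907]]
b [[537, 215, 23, 52, 568]]
```

View pics/w3.png

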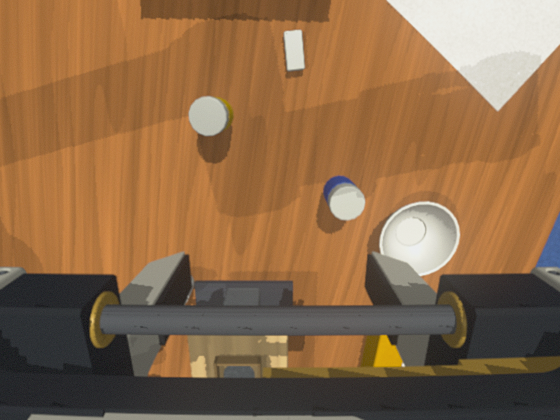

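In the wrist view the yellow lid is at (210,116) and the blue lid at (347,202), with the bowl just right of the blue pot at (419,240). I'll turn the tool 28° so the fingers miss the bowl.

```bash
python3 - <<'E'
from h import *
m=camera_model("wrist");a=capture("wrist");g=cv2.cvtColor(a,cv2.COLOR_RGB2GRAY)
p=get_obs()["tool_pos"]
for t,c in(("y",(210,116)),("b",(347,202))):
  w=g[c[1]-26:c[1]+26,c[0]-26:c[0]+26]
  h=cv2.HoughCircles(cv2.resize(w,None,fx=4,fy=4,interpolation=2),cv2.HOUGH_GRADIENT,1,200,param1=100,param2=15,minRadius=60,maxRadius=100)
  u=h[0,0,:2]/4+np.array(c)-26 if h is not None else c
  print(t,u,None if h is None else h[0,0,2]/4,[at_z("wrist",q,65,m)[:2].round(1) for q in(u,c)])
P=at_z("wrist",u,65,m)[:2];d=P-p[:2];ya=1.744
print(d,"tool",d@[np.cos(ya),np.sin(ya)]/30,d@[np.sin(ya),-np.cos(ya)]/30,p)
E
```

```text
y [206.875 112.375] 19.875 [array([436.6, 348.2]), array([440.6, 344.9])]
b [346.875 198.625] 17.95 [array([615. , 276.5]), array([616.1, 272.4])]
[ 87.12252964 -12.55375233] tool -0.9126842046598643 2.788515865174859 [527.87655688 289.07294831 300.24559533]
```

```bash
python3 -m pendant '[-0.31,0.94,0.9,0,0,0,-0.52, -0.31,0.94,0.9,0,0,0,-0.52, -0.31,0.94,0.9,0,0,0,-0.52, 0,0,0.75,0,0,-1,-0.52, 0,0,0.75,0,0,-1,-0.52, 0,0,0.75,0,0,-1,-0.52, 0,0,0.75,0,0,-1,-0.52, 0,0,0.75,0,0,-1,-0.52, 0,0,0.75,0,0,-1,-0.52, 0,0,0.75,0,0,-1,-0.52, 0,0,0,0,0,0,-0.52]'
python3 - <<'E'
from h import *
m=camera_model("wrist");a=capture("wrist");cv2.imwrite("pics/w4.png",a[:,:,::-1])
print(project("wrist",[[616,275.5,65]],m),get_obs()["tool_pos"])
for r in pinpoint("wrist","pot_blue")[:3]: print(np.round(r["location"],1),round(r["score"],2),at_z("wrist",r["location"],0,m)[:2].round(1))
E
```

```text
time: 14.0
tool_pos: [614.2, 274.7, 58.5]
tcp_rot: [-3.135, -0.002, 2.229]
contact_force: [-0.2, -0.7, -0.5]
grip_width: 69.7
finger_force: 0.0
[[282.16236957 277.58714838]] [615.31164793 275.36038993  60.62556254]
[283.1 229.6] 0.7 [616.2 277. ]
```

View pics/w4.png

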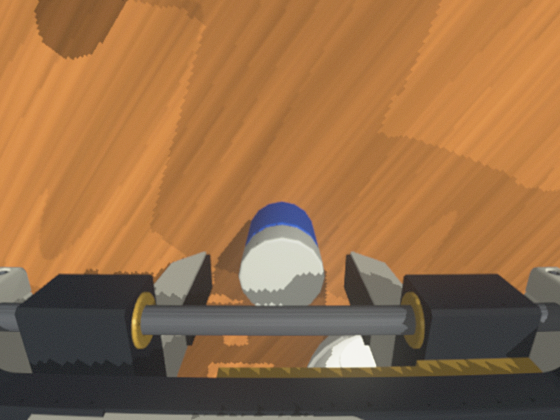

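The blue pot sits between the fingers with its lid at (281,270), and the bowl is clear behind. I'll go down, grip and lift.

```bash
python3 -m pendant '[0.02,0.02,0.52,0,0,0,-0.52, 0,0,0.52,0,0,0,-0.52, 0,0,0,0,0,0,1, 0,0,0,0,0,0,1, 0,0,0,0,0,0,1, 0,0,0,0,0,0,1, 0,0,0,0,0,0,1, 0,0,0,0,0,0,1, 0,0,0,0,0,0,1]'
python3 - <<'E'
from h import *
p=get_obs()["tool_pos"];r=get_obs()["tcp_rot"]
# combined stand estimate check
st=(539.4,-81.3,0.168)
for y in(50,110):print(S(st,(0,y,100)))
print(p,r)
E
```

```text
time: 15.0
tool_pos: [616.3, 277.8, 31.1]
tcp_rot: [3.141, 0.0, 2.23]
contact_force: [-0.9, -0.7, 2.8]
grip_width: 43.7
finger_force: 30.0
[531.03945788 -32.00394199 100.        ]
[521.00680733  27.15132762 100.        ]
[616.28173849 277.80778182  31.12444105] [3.14056865e+00 2.81992033e-04 2.23043014e+00]
```

```bash
python3 -m pendant '[0,0,-1,0,0,1,1, 0,0,-1,0,0,1,1, 0,0,-1,0,0,1,1, 0,0,-1,0,0,1,1, 0,0,-1,0,0,1,1, 0,0,-1,0,0,1,1, 0,0,-1,0,0,1,1, -0.97,-0.45,0,0,0,0,1, -0.97,-0.45,0,0,0,0,1, -0.97,-0.45,0,0,0,0,1, -0.97,-0.45,0,0,0,0,1, -0.97,-0.45,0,0,0,0,1]'
python3 -m pendant '[-0.97,-0.45,0,0,0,0,1,-0.97,-0.45,0,0,0,0,1,0,0,0,0,0,0,1]'
cat > pk.py <<'E'
from h import *
import sys
m=camera_model("wrist");a=capture("wrist");cv2.imwrite(f"pics/{sys.argv[1]}.png",a[:,:,::-1])
o=get_obs();print(o["tool_pos"],o["tcp_rot"],o["grip_width"])
for n in ("wrist","top","scene"):
  if n!="wrist":capture(n)
  mm=m if n=="wrist" else None
  for t,z in(("pocket2",100),("pot_blue",None),("pot_yellow",None)):
    print(n,t,[(np.round(r["location"],0).tolist(),round(r["score"],2),at_z(n,r["location"],z or 100,mm)[:2].round(1).tolist()) for r in pinpoint(n,t)][:4])
E
python3 pk.py w5
```

```text
time: 16.2
tool_pos: [573.5, 121.7, 240.3]
tcp_rot: [-3.141, -0.0, 1.742]
contact_force: [-0.0, -0.3, -0.7]
grip_width: 43.5
finger_force: 30.0
time: 16.5
tool_pos: [556.6, 57.6, 240.5]
tcp_rot: [-3.141, 0.001, 1.738]
contact_force: [-0.6, 0.6, -1.8]
grip_width: 43.4
finger_force: 30.0
[557.14823888  59.34090282 240.58685555] [-3.14138773e+00 -6.24022714e-05  1.73880986e+00] 43.54870520588726
wrist pocket2 [([235.0, 226.0], 0.88, [521.3, 23.2]), ([245.0, 332.0], 0.37, [546.2, -93.7])]
wrist pot_blue [([279.0, 244.0], 0.77, [565.5, 12.3])]
wrist pot_yellow []
top pocket2 [([308.0, 225.0], 0.95, [538.9, -86.9]), ([292.0, 229.0], 0.92, [529.4, -37.0]), ([268.0, 230.0], 0.72, [526.9, 37.0]), ([327.0, 218.0], 0.49, [559.7, -148.5])]
top pot_blue []
top pot_yellow [([174.0, 266.0], 0.64, [425.9, 324.7])]
scene pocket2 [([261.0, 203.0], 0.92, [543.9, -80.3]), ([245.0, 188.0], 0.9, [548.1, -155.8]), ([291.0, 226.0], 0.84, [526.6, 35.4]), ([271.0, 215.0], 0.72, [545.7, -25.7])]
scene pot_blue [([287.0, 207.0], 0.7, [493.1, -29.0]), ([394.0, 316.0], 0.24, [494.8, 375.8])]
scene pot_yellow [([394.0, 318.0], 0.75, [498.5, 379.8]), ([242.0, 160.0], 0.39, [490.7, -269.4])]
```

View pics/w5.png

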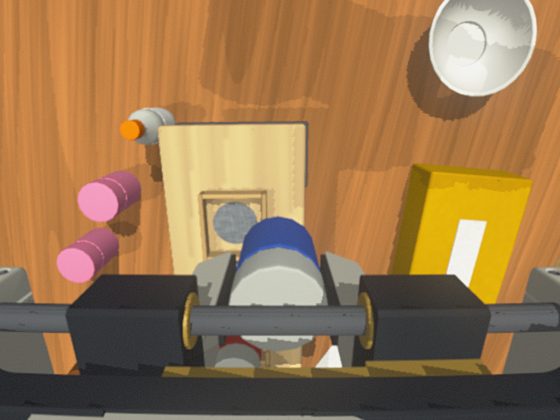

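Pocket 3's felt shows at (236,223), which puts it at about (522,25.5); the blue pot is held upright. I'll work out the pot's offset in the grip and the distance to pocket 2.

```bash
python3 - <<'E'
from h import *
m=camera_model("wrist");o=get_obs();p=o["tool_pos"];ya=o["tcp_rot"][2]
ax=np.array([np.cos(ya),np.sin(ya)]);ay=np.array([np.sin(ya),-np.cos(ya)])
b=at_z("wrist",(279,244),p[2]-31,m)[:2]-p[:2];print("pot offset",b@ax,b@ay,p,ya)
# lid centre guess
l=at_z("wrist",(277,297),p[2]+34,m)[:2]-p[:2];print("lid",l@ax,l@ay)
print("p3 felt",at_z("wrist",(236,223),100,m)[:2], at_z("wrist",(234.5,226),115,m)[:2])
d=np.array([532,-33.3])-p[:2];print(d@ax,d@ay)
E
```

```text
pot offset 1.5354454366969614 0.49766188356262187 [557.53349775  61.2306807  240.44021475] 1.7423461925124712
lid 5.394310201123786 -0.6503730449076045
p3 felt [522.81468069  30.38927029] [522.8715249   33.00802328]
-88.78428517847543 -41.29600230848414
```

```bash
python3 -m pendant '[-0.75,-0.343,0,0,0,0,1,-0.75,-0.343,0,0,0,0,1,-0.75,-0.343,0,0,0,0,1,-0.75,-0.343,0,0,0,0,1,0,0,0.8,0,0,0,1,0,0,0.8,0,0,0,1,0,0,0.4,0,0,0,1,0,0,0,0,0,0,1,0,0,0,0,0,0,1]'
python3 - <<'E'
from h import *
o=get_obs();m=camera_model("wrist");a=capture("wrist");cv2.imwrite("pics/w6.png",a[:,:,::-1])
p=o["tool_pos"];ya=o["tcp_rot"][2];print(p,ya)
ax=np.array([np.cos(ya),np.sin(ya)]);ay=np.array([np.sin(ya),-np.cos(ya)])
for r in pinpoint("wrist","pocket3"):
  q=at_z("wrist",r["location"],100,m)[:2];print("pocket",np.round(r["location"],1),round(r["score"],2),q.round(1),"rel",(q-p[:2])@ax,(q-p[:2])@ay)
for r in pinpoint("wrist","pot_blue")[:2]:
  q=at_z("wrist",r["location"],p[2]-31,m)[:2];print("pot",np.round(r["location"],1),round(r["score"],2),"rel",(q-p[:2])@ax,(q-p[:2])@ay)
E
```

```text
time: 18.0
tool_pos: [532.8, -34.7, 181.2]
tcp_rot: [3.141, 0.0, 1.742]
contact_force: [-0.7, 0.7, -0.2]
grip_width: 43.1
finger_force: 30.0
[532.76658494 -34.71226207 181.16078547] 1.742086777261198
pocket [506.6 200.6] 0.74 [700.7   9. ] rel 14.456461663809721 172.94283573601413
pocket [275.4 213.6] 0.7 [530.2 -30.7] rel 4.409978269340327 -1.8914989245892766
pocket [279.  133.2] 0.67 [522.7  27.8] rel 63.3013579937747 0.7843202922285153
pot [277.7 245.2] 0.61 rel 0.7357517842460624 -0.2693688116170644
```

View pics/w6.png

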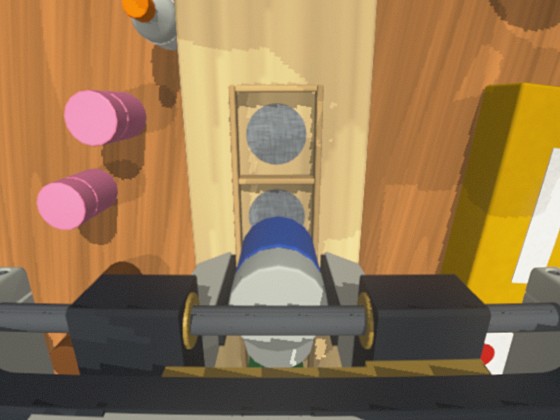

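Pocket 3's felt is at (277,133), which puts pocket 2 about 2.5 mm ahead of the pot. I'll correct and lower.

```bash
python3 -m pendant '[0.08,0,0.2,0,0,0,1,0,0,0.5,0,0,0,1,0,0,0.4,0,0,0,1,0,0,0.3,0,0,0,1,0,0,0.2,0,0,0,1,0,0,0,0,0,0,1]'
```

```text
time: 18.75
tool_pos: [531.6, -32.4, 131.9]
tcp_rot: [-3.141, -0.001, 1.742]
contact_force: [-0.5, -0.4, -0.8]
grip_width: 43.1
finger_force: 30.0
```

```bash
python3 -m pendant '[0,0,0.05,0,0,0,1,0,0,0,0,0,0,-0.5,0,0,0,0,0,0,-0.5,0,0,0,0,0,0,-0.5,0,0,0,0,0,0,-0.5,0,0,0,0,0,0,-0.5,0,0,-0.7,0,0,0,-0.5,0,0,-1,0,0,0,-0.5,0,0,-1,0,0,0,-0.5,0,0,-1,0,0,0,-0.5]'
python3 - <<'E'
from h import *
m=camera_model("wrist");a=capture("wrist");cv2.imwrite("pics/w7.png",a[:,:,::-1])
for t in("pot_blue","pot_red","pot_green"):print(t,[(np.round(r["location"],0).tolist(),round(r["score"],2),at_z("wrist",r["location"],100,m)[:2].round(1).tolist()) for r in pinpoint("wrist",t)][:4])
p=get_obs()["tool_pos"];ya=1.742;d=np.array([438,347])-p[:2];print(p,d@[np.cos(ya),np.sin(ya)]/30,d@[np.sin(ya),-np.cos(ya)]/30)
E
```

```text
time: 19.75
tool_pos: [531.7, -32.4, 243.2]
tcp_rot: [3.142, -0.0, 1.742]
contact_force: [0.7, 0.7, 0.1]
grip_width: 69.3
finger_force: 0.0
pot_blue [([278.0, 195.0], 0.94, [531.3, -30.2])]
pot_red [([123.0, 178.0], 0.79, [387.9, -38.2]), ([280.0, 257.0], 0.71, [543.7, -92.7]), ([149.0, 114.0], 0.68, [408.4, 22.6]), ([148.0, 254.0], 0.57, [414.8, -111.5])]
pot_green [([381.0, 376.0], 0.59, [682.6, -220.3])]
[531.92516103 -32.47934498 242.30682498] 12.997780230178536 -0.9300222955688907
```

View pics/w7.png

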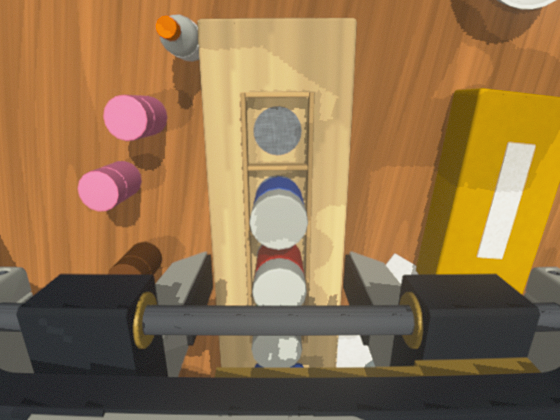

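The blue pot stands in pocket 2 (lid at (278,221)). Red is undisturbed at (279,285), and pocket 3's empty felt is at (277,130). Now the yellow pot.

```bash
python3 -m pendant '[1,-0.07,0,0,0,0,-0.6,1,-0.07,0,0,0,0,-0.6,1,-0.07,0,0,0,0,-0.6,1,-0.07,0,0,0,0,-0.6,1,-0.07,0,0,0,0,-0.6,1,-0.07,0,0,0,0,-0.6,1,-0.07,0,0,0,0,-0.6,1,-0.07,0,0,0,0,-0.6,1,-0.07,0.5,0,0,0,-0.6,1,-0.07,0.5,0,0,0,-0.6,1,-0.07,0.5,0,0,0,-0.6,1,-0.07,0.5,0,0,0,-0.6]'
python3 -m pendant '[1,-0.09,0.5,0,0,0,-0.6,0,0,1,0,0,0,-0.6,0,0,1,0,0,0,-0.6,0,0,0,0,0,0,-0.6,0,0,0,0,0,0,-0.6]'
python3 - <<'E'
from h import *
o=get_obs();m=camera_model("wrist");a=capture("wrist");p=o["tool_pos"];print(p,o["tcp_rot"][2])
ya=1.742;ax=np.array([np.cos(ya),np.sin(ya)]);ay=np.array([np.sin(ya),-np.cos(ya)])
for r in pinpoint("wrist","pot_yellow")[:2]:
  q=at_z("wrist",r["location"],0,m)[:2];print(np.round(r["location"],1),round(r["score"],2),q.round(1),(q-p[:2])@ax,(q-p[:2])@ay)
for r in regions_of("wrist","pot_yellow")[:2]:
  ys,xs=np.where(r["pixels"]);print(round(r["score"],2),xs.min(),xs.max(),ys.min(),ys.max(),a[ys[ys<ys.min()+15],xs[ys<ys.min()+15]].mean(0).round())
E
```

```text
time: 21.15
tool_pos: [444.5, 318.7, 179.8]
tcp_rot: [-3.139, 0.001, 1.742]
contact_force: [0.5, 1.2, -0.3]
grip_width: 73.4
finger_force: 0.0
time: 21.65
tool_pos: [437.5, 346.7, 106.4]
tcp_rot: [-3.139, 0.001, 1.742]
contact_force: [-0.2, 0.3, 0.6]
grip_width: 73.2
finger_force: 0.0
[437.52556769 346.72345385 106.37129878] 1.7416556919468538
[277.4 209.1] 0.56 [436.8 346.5] -0.09371485409963036 -0.7022527176009254
0.84 242 310 183 267 [186. 153.  18.]
```

```bash
python3 -m pendant '[0,-0.02,0.9,0,0,0,-0.6,0,0,0.9,0,0,0,-0.6,0,0,0.7,0,0,0,-0.6,0,0,0,0,0,0,1,0,0,0,0,0,0,1,0,0,0,0,0,0,1,0,0,0,0,0,0,1,0,0,0,0,0,0,1,0,0,0,0,0,0,1,0,0,0,0,0,0,1,0,0,0,0,0,0,1]'
python3 - <<'E'
from h import *
o=get_obs();p=o["tool_pos"];print(p)
ya=1.742;d=np.array([521.9,27.5])-p[:2];print(d@[np.cos(ya),np.sin(ya)]/30,d@[np.sin(ya),-np.cos(ya)]/30)
E
```

```text
time: 22.9
tool_pos: [438.0, 347.4, 33.4]
tcp_rot: [3.14, -0.001, 1.742]
contact_force: [-0.7, -0.9, 7.2]
grip_width: 43.2
finger_force: 30.0
[438.00593895 347.40766517  33.43447778]
-10.984121884019356 0.9388453343340853
```

```bash
python3 -m pendant '[0,0,-0.9,0,0,0,1,0,0,-1,0,0,0,1,0,0,-1,0,0,0,1,-0.8,0.08,-1,0,0,0,1,-0.9,0.08,-1,0,0,0,1,-1,0.09,-1,0,0,0,1,-1,0.09,-1,0,0,0,1,-1,0.09,0,0,0,0,1,-1,0.09,0,0,0,0,1,-1,0.09,0,0,0,0,1,-1,0.09,0,0,0,0,1,-1,0.09,0,0,0,0,1]'
python3 -m pendant '[-1,0.09,0,0,0,0,1,-0.9,0.09,0,0,0,0,1,-0.38,0.06,0,0,0,0,1,0,0,0.9,0,0,0,1,0,0,0.9,0,0,0,1,0,0,0,0,0,0,1,0,0,0,0,0,0,1]'
cat > c.py <<'E'
from h import *
o=get_obs();m=camera_model("wrist");a=capture("wrist");p=o["tool_pos"];ya=o["tcp_rot"][2];print(p,ya)
ax=np.array([np.cos(ya),np.sin(ya)]);ay=np.array([np.sin(ya),-np.cos(ya)])
for t,z in(("pocket3",100),("pot_yellow",p[2]-33)):
 for r in pinpoint("wrist",t)[:3]:
  q=at_z("wrist",r["location"],z,m)[:2];print(t,np.round(r["location"],1),round(r["score"],2),q.round(1),"rel",((q-p[:2])@ax).round(1),((q-p[:2])@ay).round(1))
# felt: bluish grey blob in the strip above the pot; deck edges
h=cv2.cvtColor(a,cv2.COLOR_RGB2HSV);k=cv2.inRange(h,(0,0,60),(179,60,170));k[260:]=0;k[:,:200]=0;k[:,360:]=0
n,l,s,c=cv2.connectedComponentsWithStats(k);print([(s[i].tolist(),c[i].round(1).tolist()) for i in range(1,n) if s[i,4]>150])
E
python3 c.py
```

```text
time: 24.1
tool_pos: [505.2, 92.6, 239.3]
tcp_rot: [3.141, -0.0, 1.742]
contact_force: [0.2, -0.2, -0.5]
grip_width: 43.3
finger_force: 30.0
time: 24.8
tool_pos: [523.9, 28.1, 185.5]
tcp_rot: [-3.141, -0.0, 1.742]
contact_force: [-0.1, 1.0, -0.5]
grip_width: 43.4
finger_force: 30.0
[523.9339507   28.0989441  185.49398845] 1.7421492730260488
pocket3 [276.3 215.4] 0.96 [522.3  29.4] rel 1.6 -1.3
pot_yellow [277.7 245. ] 0.93 [523.6  28.1] rel 0.0 -0.3
[([247, 193, 54, 33, 922], [271.5, 205.7]), ([242, 242, 73, 18, 893], [277.7, 251.6])]
```

```bash
python3 -m pendant '[0.02,-0.04,0.25,0,0,0,1,0,0,0.5,0,0,0,1,0,0,0.5,0,0,0,1,0,0,0.25,0,0,0,1,0,0,0.2,0,0,0,1,0,0,0,0,0,0,1]'
```

```text
time: 25.55
tool_pos: [522.7, 28.1, 133.9]
tcp_rot: [3.142, -0.0, 1.742]
contact_force: [-0.0, -0.2, -0.6]
grip_width: 43.6
finger_force: 30.0
```

```bash
python3 -m pendant '[0,0,0.05,0,0,0,1,0,0,0,0,0,0,1,0,0,0,0,0,0,-0.5,0,0,0,0,0,0,-0.5,0,0,0,0,0,0,-0.5,0,0,0,0,0,0,-0.5,0,0,0,0,0,0,-0.5,0,0,-0.7,0,0,0,-0.5,0,0,-1,0,0,0,-0.5,0,0,-1,0,0,0,-0.5,0,0,-1,0,0,0,-0.5,0.5,0,-1,0,0,0,-0.5]'
python3 - <<'E'
from h import *
m=camera_model("wrist");a=capture("wrist");capture("scene")
ya=1.739;O=np.array([522,27.3])
for n,mm in(("wrist",m),("scene",None)):
 for t in("pot_yellow","pot_blue","pot_red","pot_green"):
  for r in pinpoint(n,t)[:2]:
   print(n,t,np.round(r["location"],1),round(r["score"],2),at_z(n,r["location"],100,mm)[:2].round(1))
m2=m
for t in("knob_grip","crank_axis"):print(t,[(at_z("wrist",r["location"],197,m)[:2].round(1),round(r["score"],2)) for r in pinpoint("wrist",t)[:2]])
E
```

```text
time: 26.75
tool_pos: [520.1, 41.9, 274.7]
tcp_rot: [3.142, 0.001, 1.74]
contact_force: [0.5, 0.0, 0.4]
grip_width: 68.8
finger_force: 0.0
wrist pot_yellow [278.8 200. ] 0.85 [523.1  30.3]
wrist pot_blue [277.8 255.2] 0.81 [532.5 -31.2]
wrist pot_red [141.7 226.8] 0.88 [384.7 -23.1]
wrist pot_red [166.7 171.2] 0.84 [407.1  41.2]
wrist pot_green [277.2 346.5] 0.8 [ 552.1 -150.5]
scene pot_yellow [290.2 227.2] 0.71 [529.9  37.4]
scene pot_blue [273.  213.1] 0.84 [538.2 -29.2]
scene pot_red [255.7 203.1] 0.74 [555.9 -86.8]
scene pot_red [319.2 205.3] 0.69 [416.5  15.6]
scene pot_green [243. 190.] 0.79 [ 557.2 -151.2]
scene pot_green [289.9 224.4] 0.41 [524.8  29. ]
knob_grip []
crank_axis [(array([527.1,  14. ]), 0.46)]
```

```bash
python3 -c "
from plant import *
print(close_job())"
```

```text
the job is handed in; nothing more can be done
None
```

I steadied the shelf first: the crank was wound until it took about 10 N to turn and stayed firm when let go. Then I stood the blue pot in pocket 2 and the yellow pot in pocket 3, and handed the job in at about 27 s; the final camera check found both new pots, and red and green, in their pockets.

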